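Reverse the ratchet and clamp the printed halves

ROBOT

A 7-joint arm with a two-finger parallel gripper is mounted at the origin on the work surface. World frame = base frame: x ahead of the robot, y to its left, z up, the work surface at z = 0. Lengths are in mm, angles in degrees, forces in N, time in s.
With the tool pointing down it reaches from about 400 to 875 mm from the base axis. Payload 6.5 kg.
Tool frame: the origin (TCP) lies midway between the tips of the shut fingers; the grasp point (between the pads) lies 19 mm behind it (grip_depth is the distance from the TCP to the grasp point, in mm); z points along the fingers, y is the line along which they close (so a half turn about z gives the same grasp; the last joint's range is limited). The gripper opens to 85 mm and grips with 20 to 120 N. Pads are 22 mm wide; open, the fingers measure 114 mm over their backs; the gripper's body (76 mm by 85 mm) begins 54 mm behind the grasp point. The pads swing forward as they close: fully open they stand 13 mm farther back than shut.
Start: joints at [-69.855, 30.733, -0.252, 88.115, 0.149, 61.152, -4.079], TCP at [263.733, 594.083, 209.99] pointing down, gripper open.
Joint ranges: [-154.64, 154.64], [-21.42, 123.67], [-72.66, 72.17], [13.99, 137.28], [-74.86, 254.86], [10.95, 109.41], [-158.01, 158.01]. Speed limits (degrees/s): [136.94, 136.94, 180, 180, 180, 180, 180].

INTERFACE

Orientations are given as a 3x3 rotation matrix whose columns are the frame's x, y, z axes.
In Python, from workcell import sense, camera, camera_params, job_done, grip_depth gives the robot as it stands.
- The arm moves only by the shell command python3 -m creep 'ROWS'. ROWS is JSON, a list of rows, each a list of 7 numbers: the opening, from 0 (shut) to 1 (fully open), then the shift along the tool's x, y, z in m, then the turn, a rotation vector about the tool's x, y, z in degrees. In form: [[grip, dx, dy, dz, wx, wy, wz], ...]. A call has 1 to 8 rows; each row is the pose to reach, as a shift and turn from the pose commanded when the call began, along the tool's axes at that moment; what a row does not reach only later rows make up. A row lasts 1/12 s, in which the tool goes at most 41.7 mm and 7.16 degrees, less where a joint would pass 70% of its speed; a pose out of reach is approached as far as the arm can. A call with a gripper value outside its range is refused whole. The fingers move at their own pace and stop on an object; the grip force is fixed at half the most. Time passes only in rows, so rows that repeat a pose let the fingers close. It gives the time, the measured TCP pose, the force, the opening and the grip force at its end, in the units of the state.
- sense(): the state, without advancing time (a new reading comes with each control period).
- camera(name): name is "side" or "top" or "wrist"; returns the picture (420x560x3 uint8, red, green, blue); there is no depth.
- camera_params(name): a dict with "fx", "fy", "cx", "cy" (pixels), "R" (3x3) and "t" (3): a world point X has camera coordinates R X + t; the wrist camera has in their place "hand_eye" (4x4, takes a point from camera to tool coordinates, whose origin is the TCP and whose axes are the flange's). Camera axes: x right, y down, z forward; pixel columns grow to the right and rows downward; lengths in mm; the calibration is good to about 2 mm. A picture is of the moment at which its call begins: read the wrist's pose just before it. camera_params takes no time and is no camera call.
- job_done(): hands the job in; it is judged then, once.
The state is a dict: "time_s": time; "qpos": joint angles; "qvel": joint speeds; "tau": joint torques, N m; "tool_pos": TCP position; "tool_rot": TCP orientation; "wrist_force": force on the tool from outside, world axes, zero at the start; "torque": the same for the moment, N m; "finger_gap": finger opening in mm; "finger_force": force on a finger pad.
Only numpy, scipy, OpenCV 4.12 (cv2) and the standard library are available. Lean on these libraries where they do the work, as an engineer would, in place of code of your own. Each camera call takes 0.05 s, during which the arm holds its last target. There are 200 camera calls.

TASK

The ratchet of the bench clamp is still set to loosen. Nudge its direction lever over to tighten with a light push, swing the handle back to its rear stop to feel that it now freewheels (the jaw must not back off), then work the handle back and forth until the two printed halves are squeezed together firmly but not crushed. Let go, leaving the halves clamped upright and the things around undisturbed.

Things in the scene. Friction and masses are not known exactly. Their poses are not given: they have to be found in the camera images.
- clamp: Bench clamp bolted down: aluminium base plate 230 x 330 x 12 mm. Origin: on the table under the vertical ratchet axis. In its frame (x away from the robot at yaw 0, y to the left) the handle points to -x, the jaw and halves stand at x = +100 mm, and the jaw closes towards -y.
- head (a point): Centre of the ratchet head's flat top (charcoal disc, 84 mm across, top 90 mm above the table), on the ratchet axis.
- handle (a joint): Swing of the ratchet handle about the ratchet axis: 0 = along the clamp's -x, positive = clockwise seen from above (the knob goes to the clamp's +y) = the tightening stroke. Stops at -0.65 (rear stop) and +0.65 rad. Own friction 0.3 N m; freewheeling, it clicks at 2 to 4 N at the knob and the jaw stays still; driving takes 8 N and more.
- grip (a point): Top centre of the black upright knob at the handle's end, 160 mm from the ratchet axis. The knob is a cylinder 26 mm in diameter that spins freely on the handle, from 70 to 130 mm above the table, clear all round. Height of the point 130 mm.
- lever (a joint): Turn of the steel direction lever about its vertical pivot, which lies 48 mm from the ratchet axis on the line axis to knob. 0 = along the handle, range -0.42 to 0.42. Negative (fin to the handle's +y side): loosens. Positive (fin to the -y side): tightens (clockwise). Bistable: a spring snaps it away from 0; beyond +0.1 it is on tighten and rides 0.25 to 0.42 as it clicks over teeth.
- lever_fin (a point): Top centre of the lever's upright steel fin, near the ratchet axis: 16 mm along the handle, 8 mm thick across, from 97 to 127 mm above the table, 46 mm from the lever's pivot; it stands up to 19 mm to either side of the handle line. About 4 to 7 N sideways snaps it over without swinging the handle. It is thin: over 25 N breaks it, so push, do not pinch.
- jaw (a joint): Travel of the charcoal sliding jaw, m: 0 at the start, positive = closing (to the clamp's -y), 16 mm per rad of drive; up to 0.32 rad of a stroke is lost before a tooth bites. Friction 60 N holds it where it is left and costs about 6 N more at the knob; squeezing adds 1 N at the knob per 10 N between the halves. 14 to 25 mm are needed: one or two full strokes. Never drive it back beyond -3 mm.
- jaw_face (a point): Middle of the upper edge of the jaw's rubber-faced pressing pad (70 mm wide, from 14 to 66 mm above the table). The pad yields 1 mm per 40 N.
- stop: Charcoal block on the base plate, fixed, 70 x 25 x 54 mm, against which the halves are pressed; where along the plate it is set varies. Origin under its centre, 12 mm above the table; its pressing face is 12.5 mm towards the clamp's +y.
- half_a: Purple printed half beside the stop, loose, 60 x 28 x 56 mm with a small boss at the seam, 76 mm high in all, 90 g; origin under its centre (underside 12 mm above the table).
- half_b: Purple printed half beside the jaw, the mirror of the other. The two seam faces must meet and be pressed: 30 to 120 N between them is firm; over 120 N crushes them. About 70 N is a good aim: a total pull of 14 to 16 N on the knob, along its path, while it moves (less once it rests).
- clip: Bystander: purple printed horseshoe clip, 64 mm wide, 22 mm high, lying near the handle's path; the handle passes over it.
- sleeve: Bystander: purple printed tube, 52 mm in diameter, 85 mm high, standing to the left of the clamp.
- scraper: Bystander: flat scraper lying to the left.
- glue_pot: Bystander: small closed grey pot, 44 mm in diameter, 65 mm high, to the right of the clamp.
- driver: Bystander: screwdriver lying to the right.
- calipers: Bystander: calipers lying to the left, 150 mm long, 12 mm high.
Mind the look-alikes: they are no part of the job. Leave any white look-alike of the half_a alone.

How it is judged:
By the outcome, as a careful person would: the job done as asked, in the order asked, and still so for the second after the job is handed in, with the robot touching nothing.
It also fails if it takes over 67 s, if anything falls off the work surface, if the arm or the gripper's body presses on something with over 40 N, if the wrist force passes 120 N, or if a joint passes its speed limit or range.

## Working session

There is one attempt and no reset: what is moved stays moved. The work goes in short steps, Python scripts to look and compute and a shell command to move; the robot and the scene stay as the last step left them, time stands still between calls to the robot, and variables do not carry over. Pictures are saved under pics/ and viewed, at most 10 in all, crops included, and the job is handed in when it is done.

```bash
mkdir -p pics
python3 - <<'E'
from workcell import *
import cv2,json
import numpy as np
s=sense();print(s)
print(grip_depth if not callable(grip_depth) else grip_depth())
for n in("top","side","wrist"):
    cv2.imwrite(f"pics/{n}0.png",camera(n)[:,:,::-1]);print(n,{k:np.round(v,3).tolist() for k,v in camera_params(n).items()})
E
```

```text
{'time_s': 0.0, 'qpos': array([-69.85319811,  30.77751064,  -0.25376094,  88.17209266,
         0.14892046,  61.15076242,  -4.07788037]), 'qvel': array([-0.04458568,  0.01097665, -0.01335441, -0.04689459, -0.00112618,
       -0.01046238, -0.00063345]), 'tau': array([-1.11441680e-04, -5.83399451e+01,  1.04895014e+00, -2.59096491e+01,
        1.24108212e-02,  9.54975811e-03,  1.59943653e-05]), 'tool_pos': array([263.50544081, 593.45328832, 209.10356373]), 'tool_rot': array([[-9.14009325e-01,  4.05692755e-01, -5.85470539e-04],
       [ 4.05693156e-01,  9.14007854e-01, -1.64491086e-03],
       [-1.32203750e-04, -1.74098526e-03, -9.99998476e-01]]), 'wrist_force': array([0.02600469, 0.01713954, 0.38322636]), 'torque': array([0.01899591, 0.0042713 , 0.04632247]), 'finger_force': 0.0, 'finger_gap': 85.17047685807131}
18.700000000000003
top {'fx': 424.592, 'fy': 424.592, 'cx': 288.911, 'cy': 206.222, 'R': [[0.008, -1.0, 0.004], [-0.995, -0.008, -0.096], [0.096, -0.003, -0.995]], 't': [-2.15, 617.531, 1275.277]}
side {'fx': 387.068, 'fy': 387.068, 'cx': 279.465, 'cy': 208.175, 'R': [[0.966, -0.257, 0.02], [-0.137, -0.581, -0.802], [0.218, 0.773, -0.596]], 't': [-596.181, 155.144, 840.307]}
wrist {'fx': 348.707, 'fy': 348.707, 'cx': 280.123, 'cy': 210.067, 'hand_eye': [[0.001, -0.966, -0.259, 64.819], [1.0, 0.0, 0.002, 0.142], [-0.001, -0.259, 0.966, -163.649], [0.0, 0.0, 0.0, 1.0]]}
```

View pics/top0.png

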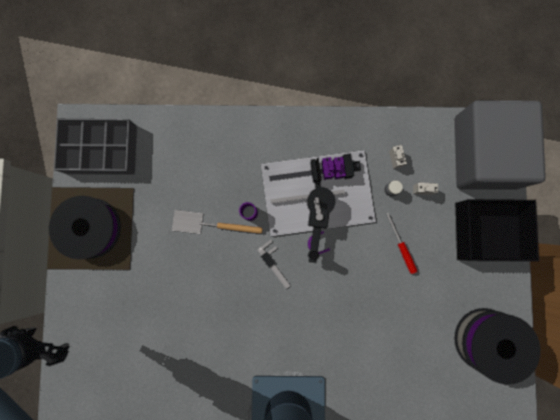

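View pics/side0.png

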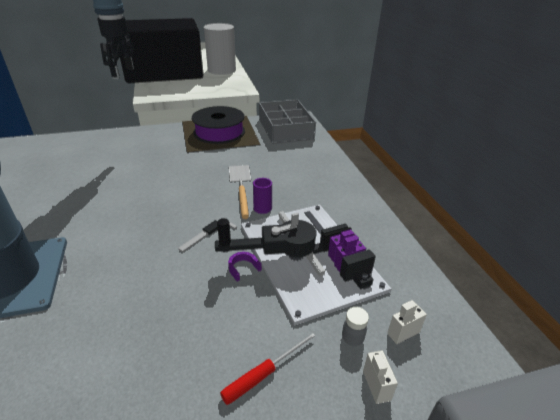

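Top view: head near (320,207), knob near (314,256), halves (340,167), jaw (316,170), base plate (262–375,152–235). Side view: knob top near (224,223), head near (297,237). I'll enlarge both.

Run:
```python
import cv2,numpy as np
a=cv2.imread("pics/top0.png")[145:275,255:385]; b=cv2.imread("pics/side0.png")[185:315,205:395]
a=cv2.resize(a,(390*3//2,585),interpolation=cv2.INTER_CUBIC)
a=cv2.resize(cv2.imread("pics/top0.png")[145:275,270:380],None,fx=3.6,fy=3.6,interpolation=cv2.INTER_CUBIC)
b=cv2.resize(cv2.imread("pics/side0.png")[195:315,210:320],None,fx=3.6,fy=3.6,interpolation=cv2.INTER_CUBIC)
c=np.zeros((max(a.shape[0],b.shape[0]),a.shape[1]+b.shape[1],3),np.uint8);c[:a.shape[0],:a.shape[1]]=a;c[:b.shape[0],a.shape[1]:]=b
c=cv2.convertScaleAbs(c,alpha=1.8,beta=15)
print(c.shape);cv2.imwrite("pics/crop0.png",c)
```

```text
(468, 792, 3)
```

View pics/crop0.png

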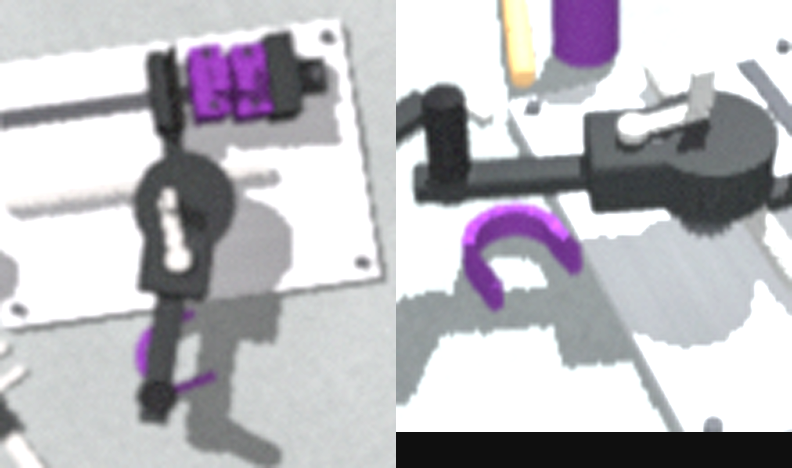

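```bash
cat > h.py <<'E'
from workcell import *
import numpy as np, cv2
def ray(n,u,v):
    p=camera_params(n);R=np.array(p["R"]);t=np.array(p["t"])
    d=R.T@np.array([(u-p["cx"])/p["fx"],(v-p["cy"])/p["fy"],1]);return -R.T@t,d
def atz(n,u,v,z):
    o,d=ray(n,u,v);return o+d*(z-o[2])/d[2]
def tri(a,b):
    A=[];B=[]
    r=[ray(*a),ray(*b)]
    M=sum(np.eye(3)-np.outer(d,d)/(d@d) for o,d in r);y=sum((np.eye(3)-np.outer(d,d)/(d@d))@o for o,d in r)
    X=np.linalg.solve(M,y);return X.round(1),[round(float(np.linalg.norm(np.cross(X-o,d/np.linalg.norm(d)))),1) for o,d in r]
E
python3 - <<'E'
from h import *
T=lambda x,y:("top",270+x/3.6,145+y/3.6)
S=lambda x,y:("side",210+(x-396)/3.6,195+y/3.6)
print("knob",tri(T(157,395),S(446,96)))
print("fin",tri(T(168,193),S(701,76)))
print("pivot",tri(T(177,260),S(631,127)))
h=atz(*T(185,202),90);k=atz(*T(157,395),130);print("head",h,"knob",k,"fin112",atz(*T(168,193),127),"piv",atz(*T(177,260),97),np.hypot(*(h-k)[:2]))
for c in[(328,37),(362,262),(20,310)]:print("hole",atz(*T(*c),12))
print("jawtop",atz(*T(165,90),66),"halves",atz(*T(230,80),76),"stop",atz(*T(284,75),66))
E
```

```text
knob (array([473.3, -67.7, 125.7]), [1.7, 1.7])
fin (array([630.2, -76.1, 119. ]), [1.3, 1.3])
pivot (array([581.2, -85.7,  95.6]), [1.5, 1.5])
head [627.55751233 -92.28405925  90.        ] knob [471.71453241 -67.29650457 130.        ] fin112 [630.57389807 -75.85532768 127.        ] piv [579.62165046 -85.27507095  97.        ] 157.83349542931808
hole [ 782.48421763 -223.81080202   12.        ]
hole [ 585.18489966 -251.49413558   12.        ]
hole [541.45358606  43.42683583  12.        ]
jawtop [724.32455372 -77.43371757  66.        ] halves [ 731.36125718 -130.77814137   76.        ] stop [ 737.89962488 -177.1615431    66.        ]
```

Knob (473,-67,~128), head ≈ (629,-93), fin on the +y side ≈ (629,-75,~123) and the clamp yaw ≈ 8°, so the handle is at about +0.30 rad. The heights agree with the text. I'll go above the fin's +y side with the fingers shut.

```bash
python3 -m creep '[[0,-0.031,-0.022,0,0,0,0],[0,-0.062,-0.044,0,0,0,0],[0,-0.093,-0.066,0,0,0,0],[0,-0.124,-0.088,0,0,0,0],[0,-0.155,-0.110,0,0,0,0],[0,-0.186,-0.132,0,0,0,0],[0,-0.217,-0.154,0,0,0,0],[0,-0.248,-0.176,0,0,0,0]]' && python3 -m creep '[[0,-0.031,-0.022,0,0,0,0],[0,-0.062,-0.044,0,0,0,0],[0,-0.093,-0.066,0,0,0,0],[0,-0.124,-0.088,0,0,0,0],[0,-0.155,-0.110,0,0,0,0],[0,-0.186,-0.132,0,0,0,0],[0,-0.217,-0.154,0,0,0,0],[0,-0.248,-0.176,0,0,0,0]]' && python3 -m creep '[[0,-0.031,-0.022,0,0,0,-5],[0,-0.062,-0.044,0,0,0,-10],[0,-0.094,-0.066,0,0,0,-15],[0,-0.094,-0.066,0,0,0,-15],[0,-0.094,-0.066,0,0,0,-15]]'
python3 - <<'E'
from h import *
s=sense();print(s["tool_pos"],s["tool_rot"].round(3).tolist(),s["wrist_force"])
np.save("p1.npy",np.hstack([s["tool_rot"],s["tool_pos"][:,None]]))
cv2.imwrite("pics/w1.png",cv2.convertScaleAbs(camera("wrist")[:,:,::-1],alpha=1.5,beta=10))
E
```

```text
time_s: 0.82
tool_pos: [419.5, 330.8, 209.9]
tool_rot: [[-0.914, 0.406, -0.0], [0.406, 0.914, -0.0], [0.0, -0.0, -1.0]]
wrist_force: [0.7, 0.6, -0.5]
finger_gap: -0.1
finger_force: 0.0
time_s: 1.48
tool_pos: [574.8, 69.4, 209.9]
tool_rot: [[-0.914, 0.406, -0.0], [0.406, 0.914, 0.0], [0.0, -0.0, -1.0]]
wrist_force: [1.4, -0.0, -0.0]
finger_gap: -0.1
finger_force: 0.0
time_s: 1.9
tool_pos: [633.7, -30.7, 209.5]
tool_rot: [[-0.987, 0.161, -0.0], [0.161, 0.987, -0.001], [0.0, -0.001, -1.0]]
wrist_force: [0.1, 1.5, 0.9]
finger_gap: -0.0
finger_force: 0.0
[633.66024453 -30.74631411 209.45577642] [[-0.987, 0.161, -0.0], [0.161, 0.987, -0.001], [0.0, -0.001, -1.0]] [0.07406152 1.48157071 0.94627646]
```

View pics/w1.png

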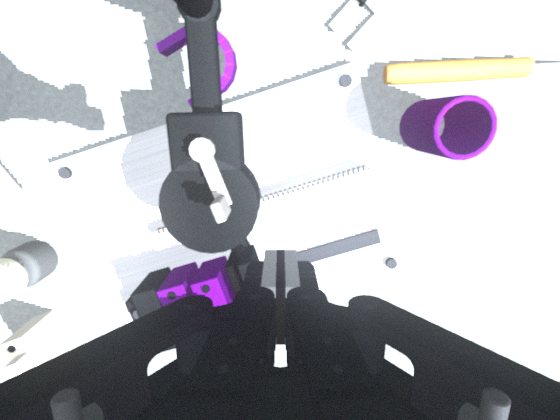

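Wrist view: head disc centred near (210,201), pivot button (202,149), fin top near (216,200), knob top near (198,3) and handle line vertical. The fin is on the image right, which is the +y side.

```bash
cat >> h.py <<'E'
def watz(P,u,v,z):
    p=camera_params("wrist");H=np.array(p["hand_eye"]);d=H[:3,:3]@np.array([(u-p["cx"])/p["fx"],(v-p["cy"])/p["fy"],1])
    o=P[:,:3]@H[:3,3]+P[:,3];d=P[:,:3]@d;return (o+d*(z-o[2])/d[2]).round(1),o,d
E
python3 - <<'E'
from h import *
P=np.load("p1.npy")
for n,u,v,z in[("head",210,201,90),("piv",202,149,97),("fin",216,200,127),("knob",198,4,130)]:print(n,watz(P,u,v,z)[0])
def t2(a,b):
    r=[a,b];M=sum(np.eye(3)-np.outer(d,d)/(d@d) for o,d in r);y=sum((np.eye(3)-np.outer(d,d)/(d@d))@o for o,d in r);return np.linalg.solve(M,y).round(1)
T=lambda x,y:ray("top",270+x/3.6,145+y/3.6);S=lambda x,y:ray("side",210+(x-396)/3.6,195+y/3.6)
print(t2(watz(P,216,200,127)[1:],T(168,193)),t2(watz(P,216,200,127)[1:],S(701,76)),t2(watz(P,198,4,130)[1:],S(446,96)))
E
```

```text
head [627.6 -88.8  90. ]
piv [584.2 -84.4  97. ]
fin [620.  -75.4 127. ]
knob [494.7 -59.8 130. ]
[630.3 -80.2  95.8] [624.9 -77.6 119.9] [482.9 -60.3 116.1]
```

```bash
python3 -m creep '[[0,0,0,0.035,0,0,0],[0,0,0,0.070,0,0,0],[0,0,0,0.102,0,0,0],[0,0,-0.008,0.102,0,0,0],[0,0,-0.016,0.102,0,0,0],[0,0,-0.016,0.102,0,0,0]]' && python3 -m creep '[[0,0,-0.003,0,0,0,0],[0,0,-0.006,0,0,0,0],[0,0,-0.006,0,0,0,0]]'
python3 - <<'E'
from h import *
s=sense();print(s["tool_pos"],s["wrist_force"])
np.save("p2.npy",np.hstack([s["tool_rot"],s["tool_pos"][:,None]]))
cv2.imwrite("pics/w2.png",cv2.convertScaleAbs(camera("wrist")[:,:,::-1],alpha=2,beta=20))
E
```

```text
time_s: 2.45
tool_pos: [631.5, -45.5, 110.0]
tool_rot: [[-0.988, 0.157, 0.002], [0.157, 0.988, -0.002], [-0.002, -0.001, -1.0]]
wrist_force: [0.6, 0.0, 0.4]
finger_gap: -0.1
finger_force: 0.0
time_s: 2.7
tool_pos: [630.9, -50.0, 109.8]
tool_rot: [[-0.988, 0.156, 0.003], [0.156, 0.988, -0.0], [-0.003, 0.0, -1.0]]
wrist_force: [-0.0, -1.2, -0.1]
finger_gap: -0.1
finger_force: 0.0
[630.94949436 -49.95900253 109.77295847] [-0.04541081 -1.16740835 -0.11771103]
```

View pics/w2.png

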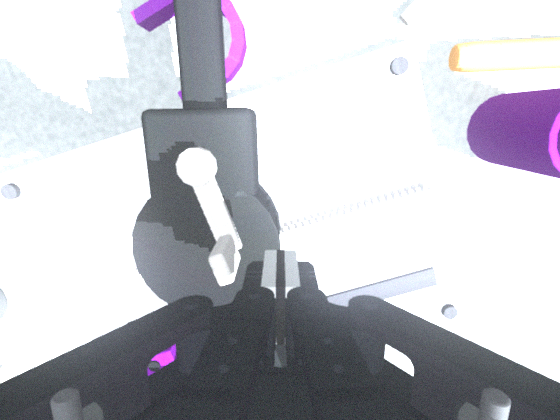

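Fin at (225,255), shut fingertips at (262–300,250–290), so about 7–10 mm of free gap. I'll advance slowly and watch the force.

```bash
for i in 1; do python3 -m creep '[[0,0.001,-0.003,0,0,0,0],[0,0.002,-0.005,0,0,0,0],[0,0.002,-0.005,0,0,0,0]]' | grep -E 'time|pos|wrist'; python3 -m creep '[[0,0,-0.002,0,0,0,0],[0,0,-0.003,0,0,0,0],[0,0,-0.003,0,0,0,0]]' | grep -E 'time|pos|wrist';python3 -m creep '[[0,0,-0.002,0,0,0,0],[0,0,-0.003,0,0,0,0],[0,0,-0.003,0,0,0,0]]' | grep -E 'time|pos|wrist'; done
```

```text
time_s: 3.0
tool_pos: [626.9, -54.4, 108.1]
wrist_force: [-0.2, -0.1, -1.2]
time_s: 3.25
tool_pos: [626.7, -57.0, 108.0]
wrist_force: [0.7, -0.7, -0.4]
time_s: 3.5
tool_pos: [626.3, -60.1, 108.0]
wrist_force: [0.5, 0.2, 0.3]
```

```bash
for i in 1; do python3 -m creep '[[0,0,-0.002,0,0,0,0],[0,0,-0.003,0,0,0,0],[0,0,-0.003,0,0,0,0]]' | grep -E 'time|pos|wrist'; python3 -m creep '[[0,0,-0.002,0,0,0,0],[0,0,-0.003,0,0,0,0],[0,0,-0.003,0,0,0,0]]' | grep -E 'time|pos|wrist';python3 -m creep '[[0,0,-0.002,0,0,0,0],[0,0,-0.003,0,0,0,0],[0,0,-0.003,0,0,0,0]]' | grep -E 'time|pos|wrist'; done
```

```text
time_s: 3.75
tool_pos: [625.8, -63.0, 108.0]
wrist_force: [-0.5, -0.1, -0.4]
time_s: 4.0
tool_pos: [625.3, -66.1, 108.0]
wrist_force: [-0.8, -0.6, -0.1]
time_s: 4.25
tool_pos: [624.8, -69.0, 108.0]
wrist_force: [0.2, 0.2, -0.5]
```

Run:
```python
from h import *
w=cv2.convertScaleAbs(camera("wrist")[50:330,100:380,::-1],alpha=2,beta=20);s=camera("side")[195:275,240:340,::-1]
w=cv2.resize(w,(400,400));s=cv2.resize(s,(400,320),interpolation=cv2.INTER_CUBIC);s=cv2.convertScaleAbs(s,alpha=1.8,beta=10)
c=np.zeros((400,800,3),np.uint8);c[:,:400]=w;c[:320,400:]=s;cv2.imwrite("pics/w3.png",c)
```

```text
(no output)
```

View pics/w3.png

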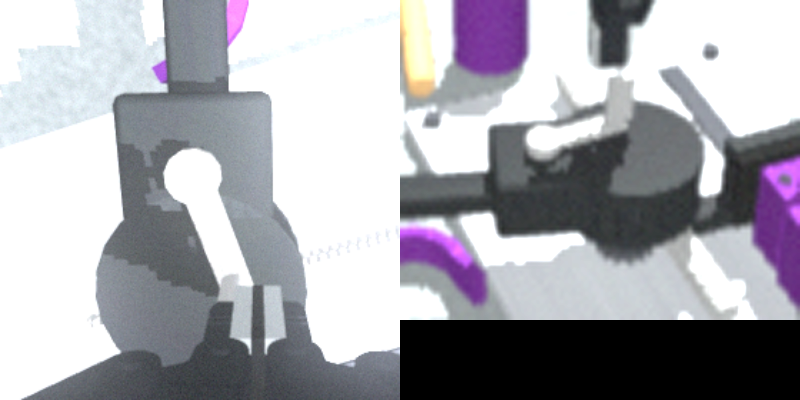

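Near contact: the wrist crop shows the fin edge at (235,285) beside the fingertips at (232–285,285–350). The side crop shows the finger's bottom at (608,65) and the fin top at (620,65). I'll check this by projecting the TCP into the side view.

Run:
```python
from h import *
p=camera_params("side");R=np.array(p["R"]);t=np.array(p["t"])
def pr(X):
    c=R@np.array(X)+t;u=p["fx"]*c[0]/c[2]+p["cx"];v=p["fy"]*c[1]/c[2]+p["cy"];return ((u-240)*4+400).round(),((v-195)*4).round()
s=sense();print("tcp",pr(s["tool_pos"]),s["tool_pos"])
for d in(0,6,12):print("fin top/bot at lateral",19-d,[pr((626.+.16*(-d),-75.-d,z)) for z in(127,97)])
H=np.array(camera_params("wrist")["hand_eye"]);
q=camera_params("wrist")
def wp(X):
    c=np.linalg.inv(H)@np.r_[s["tool_rot"].T@(np.array(X)-s["tool_pos"]),1];u=q["fx"]*c[0]/c[2]+q["cx"];v=q["fy"]*c[1]/c[2]+q["cy"];return ((u-100)/.7).round(),((v-50)/.7).round()
print("wrist tcp",wp(s["tool_pos"]),"fin",wp((626,-75,127)),wp((626,-75,97)),wp((626,-85,127)),wp((626,-85,97)))
```

```text
tcp (np.float64(607.0), np.float64(93.0)) [624.90529277 -68.57089194 108.01910703]
fin top/bot at lateral 19 [(np.float64(614.0), np.float64(72.0)), (np.float64(612.0), np.float64(115.0))]
fin top/bot at lateral 13 [(np.float64(615.0), np.float64(79.0)), (np.float64(613.0), np.float64(122.0))]
fin top/bot at lateral 7 [(np.float64(617.0), np.float64(86.0)), (np.float64(615.0), np.float64(129.0))]
wrist tcp (np.float64(257.0), np.float64(286.0)) fin (np.float64(237.0), np.float64(315.0)) (np.float64(240.0), np.float64(280.0)) (np.float64(206.0), np.float64(319.0)) (np.float64(214.0), np.float64(284.0))
```

Geometry agrees: the light-grey tips are just touching the fin. I'll keep pushing in small steps.

```bash
for i in 1; do python3 -m creep '[[0,0,-0.002,0,0,0,0],[0,0,-0.003,0,0,0,0],[0,0,-0.003,0,0,0,0]]' | grep -E 'time|pos|wrist'; python3 -m creep '[[0,0,-0.002,0,0,0,0],[0,0,-0.003,0,0,0,0],[0,0,-0.003,0,0,0,0]]' | grep -E 'time|pos|wrist';python3 -m creep '[[0,0,-0.002,0,0,0,0],[0,0,-0.003,0,0,0,0],[0,0,-0.003,0,0,0,0]]' | grep -E 'time|pos|wrist'; done
```

```text
time_s: 4.6
tool_pos: [624.4, -72.0, 108.0]
wrist_force: [-0.3, 0.1, -0.2]
time_s: 4.85
tool_pos: [623.9, -74.9, 108.0]
wrist_force: [-0.3, 0.3, 0.3]
time_s: 5.1
tool_pos: [623.4, -77.9, 108.0]
wrist_force: [-0.0, 0.5, -0.1]
```

Run:
```python
from h import *
w=cv2.convertScaleAbs(camera("wrist")[90:330,140:380,::-1],alpha=1.2,beta=0);s=camera("side")[195:265,250:330,::-1]
w=cv2.resize(w,(400,400));s=cv2.resize(s,(400,350),interpolation=cv2.INTER_CUBIC);s=cv2.convertScaleAbs(s,alpha=1.0,beta=0)
c=np.zeros((400,800,3),np.uint8);c[:,:400]=w;c[:350,400:]=s;cv2.imwrite("pics/w4.png",c)
```

```text
(no output)
```

View pics/w4.png

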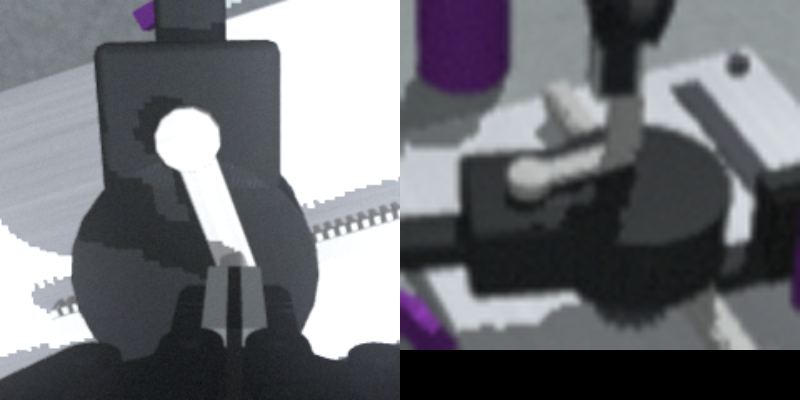

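The lever looks unmoved, though the tips appear to overlap the fin. I'll zoom in closely on this.

Run:
```python
from h import *
w=camera("wrist")[160:300,200:340,::-1];s=camera("side")[205:240,275:310,::-1];w0=cv2.imread("pics/side0.png")[205:240,275:310]
w2=cv2.imread("pics/w2.png")[160:300,170:310]
f=lambda i,n,e=cv2.INTER_CUBIC:cv2.resize(i,(n,n),interpolation=e)
g=lambda i:(255*(i/255.)**.6).astype(np.uint8)
c=np.zeros((600,800,3),np.uint8);c[:500,:500]=g(f(w,500));c[:300,500:]=g(f(s,300));c[300:,500:]=g(f(w0,300));cv2.imwrite("pics/w5.png",c)
```

```text
(no output)
```

View pics/w5.png

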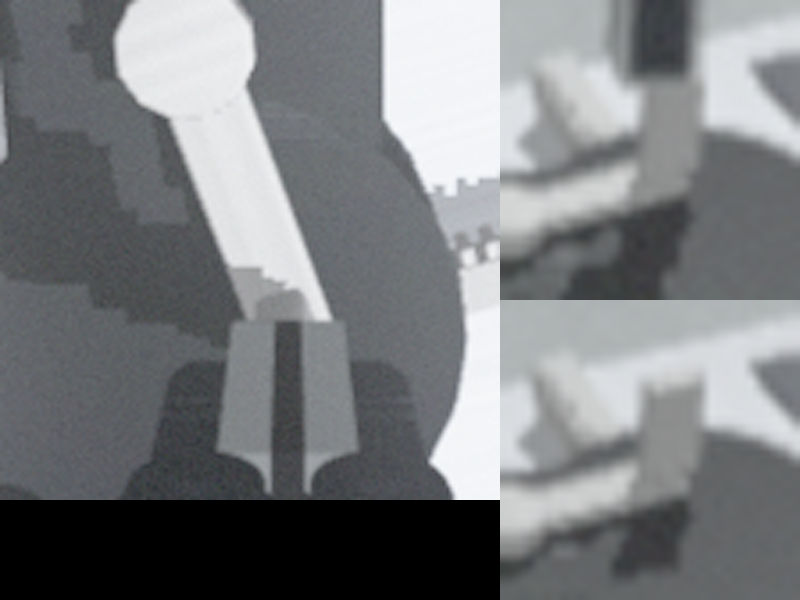

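The close-up settles it. In the side view the fin at (665,140) is unmoved, and the dark fingertips end right at its top (y≈80). The real tips therefore sit about 20 mm above the reported TCP and passed over the fin. I'll retreat, go lower and push again.

```bash
python3 -m creep '[[0,0,0.012,0,0,0,0],[0,0,0.025,0,0,0,0],[0,0,0.025,0.006,0,0,0],[0,0,0.025,0.012,0,0,0],[0,0,0.025,0.012,0,0,0]]' | grep -E 'time|pos|wrist'
for i in 1; do python3 -m creep '[[0,0,-0.002,0,0,0,0],[0,0,-0.003,0,0,0,0],[0,0,-0.003,0,0,0,0]]' | grep -E 'time|pos|wrist'; python3 -m creep '[[0,0,-0.002,0,0,0,0],[0,0,-0.003,0,0,0,0],[0,0,-0.003,0,0,0,0]]' | grep -E 'time|pos|wrist';python3 -m creep '[[0,0,-0.002,0,0,0,0],[0,0,-0.003,0,0,0,0],[0,0,-0.003,0,0,0,0]]' | grep -E 'time|pos|wrist'; done
```

```text
time_s: 5.72
tool_pos: [626.2, -52.2, 94.3]
wrist_force: [0.8, 0.3, 0.2]
time_s: 5.97
tool_pos: [626.9, -56.9, 96.1]
wrist_force: [0.4, 0.4, 0.9]
time_s: 6.22
tool_pos: [626.5, -59.3, 96.2]
wrist_force: [0.7, -0.3, 0.5]
time_s: 6.47
tool_pos: [626.0, -61.4, 96.1]
wrist_force: [0.6, 1.1, 0.5]
```

```bash
for i in 1; do python3 -m creep '[[0,0,-0.001,0,0,0,0],[0,0,-0.002,0,0,0,0],[0,0,-0.002,0,0,0,0]]' | grep -E 'time|pos|wrist'; python3 -m creep '[[0,0,-0.001,0,0,0,0],[0,0,-0.002,0,0,0,0],[0,0,-0.002,0,0,0,0]]' | grep -E 'time|pos|wrist';python3 -m creep '[[0,0,-0.001,0,0,0,0],[0,0,-0.002,0,0,0,0],[0,0,-0.002,0,0,0,0]]' | grep -E 'time|pos|wrist'; done
```

```text
time_s: 6.72
tool_pos: [626.0, -62.3, 96.1]
wrist_force: [0.9, 4.4, 1.4]
time_s: 6.97
tool_pos: [626.0, -64.0, 96.2]
wrist_force: [0.7, 5.2, 1.0]
time_s: 7.22
tool_pos: [626.0, -65.8, 96.4]
wrist_force: [1.1, 6.2, 1.8]
```

Contact at the fin with 4–6 N. I'll keep going until it snaps.

```bash
for i in 1; do python3 -m creep '[[0,0,-0.001,0,0,0,0],[0,0,-0.002,0,0,0,0],[0,0,-0.003,0,0,0,0],[0,0,-0.003,0,0,0,0]]' | grep -E 'time|pos|wrist'; python3 -m creep '[[0,0,-0.001,0,0,0,0],[0,0,-0.002,0,0,0,0],[0,0,-0.003,0,0,0,0],[0,0,-0.003,0,0,0,0]]' | grep -E 'time|pos|wrist';python3 -m creep '[[0,0,-0.001,0,0,0,0],[0,0,-0.002,0,0,0,0],[0,0,-0.003,0,0,0,0],[0,0,-0.003,0,0,0,0]]' | grep -E 'time|pos|wrist'; done
```

```text
time_s: 7.55
tool_pos: [625.7, -69.0, 96.5]
wrist_force: [1.3, 2.9, 1.9]
time_s: 7.88
tool_pos: [623.4, -75.2, 95.8]
wrist_force: [-0.1, 0.3, 0.2]
time_s: 8.22
tool_pos: [623.2, -77.2, 95.8]
wrist_force: [0.6, -0.1, -0.6]
```

```bash
for i in 1; do python3 -m creep '[[0,0,-0.001,0,0,0,0],[0,0,-0.002,0,0,0,0],[0,0,-0.003,0,0,0,0],[0,0,-0.003,0,0,0,0]]' | grep -E 'time|pos|wrist'; python3 -m creep '[[0,0,-0.001,0,0,0,0],[0,0,-0.002,0,0,0,0],[0,0,-0.003,0,0,0,0],[0,0,-0.003,0,0,0,0]]' | grep -E 'time|pos|wrist'; done
python3 - <<'E'
from h import *
w=camera("wrist");g=w.mean(2)
for r in range(120,262,6):
    print(r,"".join("%4d"%x for x in g[r,120:340:6]))
E
```

```text
time_s: 8.55
tool_pos: [623.1, -79.8, 96.0]
wrist_force: [-0.8, 0.4, -0.1]
time_s: 8.88
tool_pos: [622.7, -82.7, 96.0]
wrist_force: [0.1, 0.0, -0.4]
120  109 108 107 109 108 111 111 108 112 110 106 107 104 108  46  47  52  48  50  53  52  48  49  48  56  60  61  62  68  70  75  77  75 195 240 240 241
126  108 112 105 109 105 107 106 105 116 104 108 108 106  91  55  63  59  58  59  58  58  63  62  59  63  64  62  69  72  73  75  81  80 142 239 240 238
132  111 110 111 110 110 108 109 106 108 106 104 138 138 142  53  59  61  56  58  58  60  60  59  62  60  64  65  66  67  70  74  80  79 138 237 239 241
138  105 109 110 107 108 107 102 104 139 144 145 142 146 143  51  59  59  57  60  59  59  57  59  62  62  63  63  69  68  72  74  75  82 142 241 242 244
144  112 111 116 111 109 140 139 143 145 144 145 149 152 148  51  59  60  64  62  62  63  56  62  65  62  63  65  67  71  70  70  78  79 144 241 240 241
150  108 114 139 141 142 145 145 141 148 150 147 146 146 148  51  56  60  59  60  59  44  53  57  64  62  63  64  63  62  72  71  81  79 143 240 238 241
156  144 144 143 144 143 149 150 
[... 2020 characters left out ...]
  46  43  38  41 120 122 125 121  59  58  57  59  55  57  57  61  59  61  64  68  68  78
240  239 239 238 236 237 239 156 153 150 151 150 152  48  48  45  43  42  41  38 125 125 121 123  56  57  55  58  55  57  59  58  58  64  62  65  69  72
246  238 238 240 238 237 237 237 237 202 205 148 121  48  54  48  40  45  42  41 119 122 121 122  51  56  56  57  54  52  56  57  58  60  62  62  68  68
252  238 238 238 238 238 237 239 238 234 237 237 146  53  50  45  42  40  40  81  95  96 122  99  55  68  89  73  27  91  88  56  58  59  61  65  63  69
258  238 238 239 239 237 236 238 238 240 240 240 129  50  50  46  48  42  43 121  88  90  90  59  55  78  89  73  26  90  90  55  58  59  56  61  68  72
```

The lever now points the other way: white arm from pivot (261,174) to the fin at (243,240), on the image left, which is tighten. I'll lift off, open and go above the knob.

```bash
python3 -m creep '[[0,0,0.004,-0.03,0,0,0],[0,0,0.004,-0.065,0,0,0],[0,0,0.004,-0.1,0,0,0],[1,0.030,0,-0.11,0,0,0],[1,0.066,-0.003,-0.11,0,0,0],[1,0.102,-0.006,-0.11,0,0,0],[1,0.138,-0.009,-0.11,0,0,0],[1,0.151,-0.009,-0.11,0,0,0]]' | grep -E 'time|pos|wrist|gap'; python3 -m creep '[[1,0,0,0,0,0,0],[1,0,0,0,0,0,0],[1,0,0,0,0,0,0]]'
python3 - <<'E'
from h import *
s=sense();np.save("p3.npy",np.hstack([s["tool_rot"],s["tool_pos"][:,None]]))
w=camera("wrist");cv2.imwrite("pics/w6.png",cv2.convertScaleAbs(w[:,:,::-1],alpha=1.5,beta=10))
E
```

```text
time_s: 9.6
tool_pos: [467.0, -67.9, 205.6]
wrist_force: [-0.1, 0.5, -0.2]
finger_gap: 60.6
time_s: 9.85
tool_pos: [473.6, -67.8, 206.4]
tool_rot: [[-0.988, 0.155, 0.002], [0.155, 0.988, -0.0], [-0.002, 0.0, -1.0]]
wrist_force: [-0.3, 0.3, 0.2]
finger_gap: 85.5
finger_force: 0.0
```

View pics/w6.png

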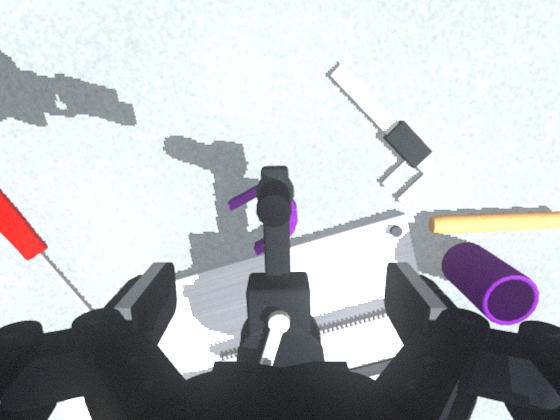

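Knob top at (273,209), between the open fingers (170…390); the lever (278,323)→(266,355) leans left, on tighten.

Run:
```python
from h import *
P=np.load("p3.npy");k=watz(P,273,209,130)[0];print(k,P[:,:3].T@(k-P[:,3]))
print(watz(P,279,323,97)[0])
```

```text
[471.9 -72.3 130. ] [ 1.15784783 -4.74998291 76.40778938]
[584.8 -85.7  97. ]
```

```bash
python3 -m creep '[[1,0,-0.001,0.03,0,0,0],[1,0,-0.003,0.065,0,0,0],[1,0,-0.003,0.095,0,0,0],[1,0,-0.003,0.11,0,0,0],[1,0,-0.003,0.122,0,0,0],[0.4,0,-0.003,0.122,0,0,0],[0.4,0,-0.003,0.122,0,0,0],[0.4,0,-0.003,0.122,0,0,0]]'; python3 -m creep '[[0.36,0,0,0,0,0,0],[0.36,0,0,0,0,0,0],[0.36,0,0,0,0,0,0]]'
```

```text
time_s: 10.57
tool_pos: [472.9, -70.9, 84.5]
tool_rot: [[-0.988, 0.155, 0.001], [0.155, 0.988, -0.0], [-0.001, 0.0, -1.0]]
wrist_force: [0.2, -0.6, 0.1]
finger_gap: 51.2
finger_force: 0.0
time_s: 10.82
tool_pos: [472.3, -70.8, 84.7]
tool_rot: [[-0.988, 0.155, 0.002], [0.155, 0.988, -0.0], [-0.001, 0.0, -1.0]]
wrist_force: [-0.7, 0.2, -0.0]
finger_gap: 30.6
finger_force: 0.0
```

Knob caged (gap 30.6 mm, no force). Next is the freewheel swing back along the arc, with the tool turning along.

```bash
python3 -m creep '[[0.36,0,-0.006,0,0,0,-2],[0.36,-0.0004,-0.0112,0,0,0,-4],[0.36,-0.001,-0.0167,0,0,0,-6],[0.36,-0.0016,-0.0223,0,0,0,-8]]'; python3 -m creep '[[0.36,0,-0.006,0,0,0,-2],[0.36,-0.0004,-0.0112,0,0,0,-4],[0.36,-0.001,-0.0167,0,0,0,-6],[0.36,-0.0016,-0.0223,0,0,0,-8]]'
```

```text
time_s: 11.15
tool_pos: [470.2, -92.7, 84.5]
tool_rot: [[-1.0, 0.014, 0.001], [0.014, 1.0, 0.001], [-0.001, 0.001, -1.0]]
wrist_force: [1.1, 3.1, -0.5]
finger_gap: 30.8
finger_force: 0.9
time_s: 11.48
tool_pos: [471.3, -114.4, 84.5]
tool_rot: [[-0.992, -0.126, 0.001], [-0.126, 0.992, 0.001], [-0.001, 0.001, -1.0]]
wrist_force: [-0.4, 2.9, 0.6]
finger_gap: 30.9
finger_force: 1.5
```

```bash
python3 -m creep '[[0.36,-0.0002,-0.0084,0,0,0,-3],[0.36,-0.0009,-0.0167,0,0,0,-6],[0.36,-0.002,-0.025,0,0,0,-9],[0.36,-0.0035,-0.0333,0,0,0,-12],[0.36,-0.0055,-0.0414,0,0,0,-15],[0.36,-0.0078,-0.0494,0,0,0,-18],[0.36,-0.0106,-0.0573,0,0,0,-21],[0.36,-0.0138,-0.0651,0,0,0,-24]]'; python3 -m creep '[[0.36,0,-0.006,0,0,0,-2],[0.36,-0.0004,-0.0112,0,0,0,-4],[0.36,-0.0007,-0.014,0,0,0,-5],[0.36,-0.001,-0.0167,0,0,0,-6]]'
```

```text
time_s: 12.15
tool_pos: [492.8, -178.0, 84.4]
tool_rot: [[-0.855, -0.519, -0.0], [-0.519, 0.855, 0.001], [-0.0, 0.001, -1.0]]
wrist_force: [0.2, -0.2, 0.4]
finger_gap: 30.9
finger_force: 0.0
time_s: 12.48
tool_pos: [501.9, -191.7, 84.2]
tool_rot: [[-0.797, -0.603, -0.001], [-0.603, 0.797, 0.001], [0.0, 0.001, -1.0]]
wrist_force: [-2.4, 2.6, 2.2]
finger_gap: 30.7
finger_force: 1.6
```

```bash
for i in 1; do python3 -m creep '[[0.36,-0.0001,-0.0056,0,0,0,-2],[0.36,-0.0004,-0.0112,0,0,0,-4],[0.36,-0.0004,-0.0112,0,0,0,-4]]' | grep -E 'time|pos|wrist_f|force'; python3 -m creep '[[0.36,0,-0.0028,0,0,0,-1],[0.36,-0.0001,-0.0056,0,0,0,-2],[0.36,-0.0001,-0.0056,0,0,0,-2]]'| grep -E 'time|pos|wrist_f|force'; done
```

```text
time_s: 12.73
tool_pos: [509.4, -201.0, 84.1]
wrist_force: [-0.5, 0.9, 1.1]
finger_force: 0.3
time_s: 12.98
tool_pos: [513.2, -205.1, 84.0]
wrist_force: [-1.0, 1.0, 0.7]
finger_force: 0.7
```

```bash
for i in 1; do python3 -m creep '[[0.36,0,-0.0014,0,0,0,-0.5],[0.36,0,-0.0028,0,0,0,-1],[0.36,0,-0.0028,0,0,0,-1]]' | grep -E 'time|pos|wrist_f|force'; python3 -m creep '[[0.36,0,-0.0014,0,0,0,-0.5],[0.36,0,-0.0028,0,0,0,-1],[0.36,0,-0.0028,0,0,0,-1]]'| grep -E 'time|pos|wrist_f|force'; done
```

```text
time_s: 13.23
tool_pos: [515.1, -207.2, 84.0]
wrist_force: [-0.9, 0.4, -0.4]
finger_force: 0.8
time_s: 13.48
tool_pos: [517.2, -209.3, 84.0]
wrist_force: [-1.4, 1.6, 0.3]
finger_force: 0.6
```

```bash
for i in 1; do python3 -m creep '[[0.36,0,-0.0014,0,0,0,-0.5],[0.36,0,-0.0028,0,0,0,-1],[0.36,0,-0.0028,0,0,0,-1]]' | grep -E 'time|pos|wrist_f|force'; python3 -m creep '[[0.36,0,-0.0014,0,0,0,-0.5],[0.36,0,-0.0028,0,0,0,-1],[0.36,0,-0.0028,0,0,0,-1]]'| grep -E 'time|pos|wrist_f|force'; done
```

```text
time_s: 13.73
tool_pos: [518.7, -210.8, 83.9]
wrist_force: [-1.9, 2.3, 1.4]
finger_force: 1.6
time_s: 13.98
tool_pos: [519.0, -210.9, 83.8]
wrist_force: [-6.9, 7.5, 7.8]
finger_force: 5.2
```

Rear stop felt (no motion, 10 N), and it freewheeled at about 3 N on the way. Now the tightening stroke.

```bash
python3 -m creep '[[0.36,-0.0001,0.0056,0,0,0,2],[0.36,-0.0004,0.0112,0,0,0,4],[0.36,-0.0009,0.0167,0,0,0,6],[0.36,-0.0016,0.0223,0,0,0,8],[0.36,-0.0024,0.0278,0,0,0,10],[0.36,-0.0035,0.0333,0,0,0,12]]' | grep -E 'time|pos|wrist_f|force'; python3 -m creep '[[0.36,-0.0001,0.0056,0,0,0,2],[0.36,-0.0004,0.0112,0,0,0,4],[0.36,-0.0009,0.0167,0,0,0,6],[0.36,-0.0016,0.0223,0,0,0,8],[0.36,-0.0024,0.0278,0,0,0,10],[0.36,-0.0035,0.0333,0,0,0,12]]'| grep -E 'time|pos|wrist_f|force'
```

```text
time_s: 14.48
tool_pos: [499.8, -188.5, 84.4]
wrist_force: [-0.1, -0.4, -0.7]
finger_force: 0.1
time_s: 14.98
tool_pos: [484.7, -161.6, 84.5]
wrist_force: [3.5, -7.9, -5.6]
finger_force: 4.0
```

```bash
python3 -m creep '[[0.36,-0.0001,0.0056,0,0,0,2],[0.36,-0.0004,0.0112,0,0,0,4],[0.36,-0.0009,0.0167,0,0,0,6],[0.36,-0.0016,0.0223,0,0,0,8],[0.36,-0.0024,0.0278,0,0,0,10],[0.36,-0.0035,0.0333,0,0,0,12]]' | grep -E 'time|pos|wrist_f|force'; python3 -m creep '[[0.36,-0.0001,0.0056,0,0,0,2],[0.36,-0.0004,0.0112,0,0,0,4],[0.36,-0.0009,0.0167,0,0,0,6],[0.36,-0.0016,0.0223,0,0,0,8]]'| grep -E 'time|pos|wrist_f|force'
```

```text
time_s: 15.48
tool_pos: [474.4, -129.8, 84.5]
wrist_force: [1.7, -7.9, -2.1]
finger_force: 3.8
time_s: 15.82
tool_pos: [471.4, -107.5, 84.5]
wrist_force: [-0.5, -7.5, 0.1]
finger_force: 3.9
```

```bash
python3 -m creep '[[0.36,-0.0001,0.0056,0,0,0,2],[0.36,-0.0004,0.0112,0,0,0,4],[0.36,-0.0009,0.0167,0,0,0,6],[0.36,-0.0016,0.0223,0,0,0,8]]' | grep -E 'time|pos|wrist_f|force'; python3 -m creep '[[0.36,-0.0001,0.0056,0,0,0,2],[0.36,-0.0004,0.0112,0,0,0,4],[0.36,-0.0009,0.0167,0,0,0,6]]'| grep -E 'time|pos|wrist_f|force'
```

```text
time_s: 16.15
tool_pos: [471.4, -85.1, 84.4]
wrist_force: [0.1, -8.7, 0.9]
finger_force: 4.0
time_s: 16.4
tool_pos: [473.5, -68.4, 84.4]
wrist_force: [-2.6, -8.0, 1.0]
finger_force: 4.2
```

```bash
python3 -m creep '[[0.36,-0.0001,0.0056,0,0,0,2],[0.36,-0.0004,0.0112,0,0,0,4],[0.36,-0.0009,0.0167,0,0,0,6]]' | grep -E 'time|pos|wrist_f|force'; python3 -m creep '[[0.36,-0.0001,0.0056,0,0,0,2],[0.36,-0.0004,0.0112,0,0,0,4]]'| grep -E 'time|pos|wrist_f|force'
```

```text
time_s: 16.65
tool_pos: [477.3, -52.1, 84.3]
wrist_force: [-2.5, -7.7, 1.3]
finger_force: 4.3
time_s: 16.82
tool_pos: [480.8, -41.5, 84.4]
wrist_force: [-2.8, -6.8, 3.1]
finger_force: 3.9
```

```bash
python3 -m creep '[[0.36,-0.0001,0.0056,0,0,0,2],[0.36,-0.0004,0.0112,0,0,0,4]]' | grep -E 'time|pos|wrist_f|force'; python3 -m creep '[[0.36,0,0.0028,0,0,0,1],[0.36,-0.0001,0.0056,0,0,0,2]]'| grep -E 'time|pos|wrist_f|force'; python3 -m creep '[[0.36,0,0.0028,0,0,0,1]]'| grep -E 'time|pos|wrist_f|force'
```

```text
time_s: 16.98
tool_pos: [484.9, -31.1, 84.3]
wrist_force: [-3.2, -7.6, 3.7]
finger_force: 4.1
time_s: 17.15
tool_pos: [487.4, -25.9, 84.3]
wrist_force: [-4.4, -8.0, 4.1]
finger_force: 4.0
time_s: 17.23
tool_pos: [488.5, -23.6, 84.3]
wrist_force: [-3.4, -7.6, 2.5]
finger_force: 4.3
```

End of stroke, still only driving friction. I'll freewheel back for a second stroke.

```bash
python3 -m creep '[[0.36,-0.0002,-0.0084,0,0,0,-3],[0.36,-0.0009,-0.0167,0,0,0,-6],[0.36,-0.002,-0.025,0,0,0,-9],[0.36,-0.0035,-0.0333,0,0,0,-12],[0.36,-0.0055,-0.0414,0,0,0,-15],[0.36,-0.0078,-0.0494,0,0,0,-18],[0.36,-0.0106,-0.0573,0,0,0,-21],[0.36,-0.0138,-0.0651,0,0,0,-24]]' | grep -E 'time|pos|wrist_f|force'; python3 -m creep '[[0.36,-0.0002,-0.0084,0,0,0,-3],[0.36,-0.0009,-0.0167,0,0,0,-6],[0.36,-0.002,-0.025,0,0,0,-9],[0.36,-0.0035,-0.0333,0,0,0,-12],[0.36,-0.0055,-0.0414,0,0,0,-15],[0.36,-0.0078,-0.0494,0,0,0,-18],[0.36,-0.0106,-0.0573,0,0,0,-21],[0.36,-0.0138,-0.0651,0,0,0,-24]]' | grep -E 'time|pos|wrist_f|force'; python3 -m creep '[[0.36,-0.0002,-0.0084,0,0,0,-3],[0.36,-0.0009,-0.0167,0,0,0,-6],[0.36,-0.002,-0.025,0,0,0,-9],[0.36,-0.0035,-0.0333,0,0,0,-12],[0.36,-0.0055,-0.0414,0,0,0,-15],[0.36,-0.0078,-0.0494,0,0,0,-18]]'
```

```text
time_s: 17.9
tool_pos: [471.6, -84.8, 84.3]
wrist_force: [0.9, 1.0, -0.4]
finger_force: 0.0
time_s: 18.57
tool_pos: [480.6, -150.8, 84.3]
wrist_force: [-1.5, 4.4, 2.6]
finger_force: 2.1
time_s: 19.07
tool_pos: [504.7, -194.7, 84.3]
tool_rot: [[-0.786, -0.619, 0.001], [-0.619, 0.786, -0.0], [-0.001, -0.001, -1.0]]
wrist_force: [-2.2, 3.3, 2.1]
finger_gap: 30.5
finger_force: 1.9
```

```bash
python3 -m creep '[[0.36,-0.0001,0.0056,0,0,0,2],[0.36,-0.0004,0.0112,0,0,0,4],[0.36,-0.0009,0.0167,0,0,0,6],[0.36,-0.0016,0.0223,0,0,0,8]]' | grep -E 'time|pos|wrist_f|force'; python3 -m creep '[[0.36,-0.0001,0.0056,0,0,0,2],[0.36,-0.0004,0.0112,0,0,0,4],[0.36,-0.0009,0.0167,0,0,0,6]]'| grep -E 'time|pos|wrist_f|force'; python3 -m creep '[[0.36,-0.0001,0.0056,0,0,0,2],[0.36,-0.0004,0.0112,0,0,0,4]]'| grep -E 'time|pos|wrist_f|force'
```

```text
time_s: 19.4
tool_pos: [492.9, -177.3, 84.5]
wrist_force: [1.9, -3.4, -1.5]
finger_force: 1.9
time_s: 19.65
tool_pos: [485.9, -164.0, 84.6]
wrist_force: [3.7, -8.0, -5.7]
finger_force: 4.0
time_s: 19.82
tool_pos: [481.6, -153.8, 84.5]
wrist_force: [2.4, -7.3, -3.8]
finger_force: 4.1
```

```bash
python3 -m creep '[[0.36,-0.0001,0.0056,0,0,0,2],[0.36,-0.0004,0.0112,0,0,0,4]]' | grep -E 'time|pos|wrist_f|force'; python3 -m creep '[[0.36,-0.0001,0.0056,0,0,0,2],[0.36,-0.0004,0.0112,0,0,0,4]]'| grep -E 'time|pos|wrist_f|force'; python3 -m creep '[[0.36,-0.0001,0.0056,0,0,0,2],[0.36,-0.0004,0.0112,0,0,0,4]]'| grep -E 'time|pos|wrist_f|force'
```

```text
time_s: 19.98
tool_pos: [478.0, -143.2, 84.5]
wrist_force: [2.6, -6.9, -4.5]
finger_force: 4.1
time_s: 20.15
tool_pos: [475.1, -132.3, 84.5]
wrist_force: [1.0, -7.8, -2.6]
finger_force: 4.3
time_s: 20.32
tool_pos: [473.0, -121.8, 84.5]
wrist_force: [1.3, -10.4, -4.0]
finger_force: 5.3
```

Force is rising (10.4 N), so the halves are meeting. Small steps now.

```bash
python3 -m creep '[[0.36,0,0.0028,0,0,0,1]]' | grep -E 'time|pos|wrist_f|force'; python3 -m creep '[[0.36,0,0.0028,0,0,0,1]]'| grep -E 'time|pos|wrist_f|force'
```

```text
time_s: 20.4
tool_pos: [472.6, -118.7, 84.5]
wrist_force: [1.7, -11.1, -2.9]
finger_force: 5.5
time_s: 20.48
tool_pos: [472.3, -116.5, 84.5]
wrist_force: [1.0, -11.7, -4.2]
finger_force: 5.6
```

```bash
python3 -m creep '[[0.36,0,0.0028,0,0,0,1]]' | grep -E 'time|pos|wrist_f|force'; python3 -m creep '[[0.36,0,0.0028,0,0,0,1]]'| grep -E 'time|pos|wrist_f|force'
```

```text
time_s: 20.57
tool_pos: [472.0, -114.1, 84.5]
wrist_force: [1.2, -11.9, -3.0]
finger_force: 5.9
time_s: 20.65
tool_pos: [471.7, -111.5, 84.5]
wrist_force: [0.8, -12.1, -2.9]
finger_force: 6.1
```

```bash
python3 -m creep '[[0.36,0,0.0028,0,0,0,1]]' | grep -E 'time|pos|wrist_f|force'; python3 -m creep '[[0.36,0,0.0028,0,0,0,1]]'| grep -E 'time|pos|wrist_f|force'
```

```text
time_s: 20.73
tool_pos: [471.4, -108.9, 84.5]
wrist_force: [0.6, -13.4, -2.1]
finger_force: 6.4
time_s: 20.82
tool_pos: [471.1, -106.3, 84.5]
wrist_force: [0.5, -12.5, -2.8]
finger_force: 6.6
```

```bash
python3 -m creep '[[0.36,0,0.0028,0,0,0,1]]' | grep -E 'time|pos|wrist_f|force'; python3 -m creep '[[0.36,0,0.0025,0,0,0,0.9]]'| grep -E 'time|pos|wrist_f|force'
```

```text
time_s: 20.9
tool_pos: [471.0, -103.6, 84.5]
wrist_force: [-0.7, -13.4, -2.3]
finger_force: 6.8
time_s: 20.98
tool_pos: [470.8, -101.2, 84.5]
wrist_force: [-0.5, -14.1, -2.1]
finger_force: 7.1
```

```bash
python3 -m creep '[[0.36,0,0.002,0,0,0,0.7]]' | grep -E 'time|pos|wrist_f|force'; python3 -m creep '[[0.36,0,-0.002,0,0,0,-0.7],[0.36,0,-0.004,0,0,0,-0.7],[0.36,0,-0.004,0,0,0,-0.7]]'| grep -E 'time|pos|wrist_f|force'
```

```text
time_s: 21.07
tool_pos: [470.8, -99.4, 84.5]
wrist_force: [-0.8, -15.4, -2.0]
finger_force: 7.5
time_s: 21.32
tool_pos: [470.8, -102.4, 84.5]
wrist_force: [-0.0, -10.6, -2.1]
finger_force: 5.5
```

15 N in motion, about 70 N of squeeze. Easing off now, then opening and lifting.

```bash
python3 -m creep '[[0.36,0,-0.002,0,0,0,0],[0.36,0,-0.004,0,0,0,0],[0.36,0,-0.006,0,0,0,0],[0.36,0,-0.007,0,0,0,0],[0.36,0,-0.007,0,0,0,0]]' | grep -E 'time|pos|wrist_f|force'
```

```text
time_s: 21.73
tool_pos: [471.0, -108.2, 84.4]
wrist_force: [-0.3, -8.6, -1.7]
finger_force: 3.9
```

```bash
python3 -m creep '[[0.36,0,-0.001,0,0,0,0],[0.36,0,-0.002,0,0,0,0],[0.36,0,-0.002,0,0,0,0]]' | grep -E 'time|pos|wrist_f|force';python3 -m creep '[[0.36,0,-0.001,0,0,0,0],[0.36,0,-0.003,0,0,0,0],[0.36,0,-0.003,0,0,0,0]]' | grep -E 'time|pos|wrist_f|force'
```

```text
time_s: 21.98
tool_pos: [471.0, -110.0, 84.4]
wrist_force: [0.4, -7.2, -0.6]
finger_force: 3.4
time_s: 22.23
tool_pos: [471.0, -112.7, 84.4]
wrist_force: [-0.1, -6.4, -0.6]
finger_force: 3.2
```

```bash
cat > snap.py <<'E'
from h import *
import sys
np.save(sys.argv[1],np.mean([camera("side").astype(float) for _ in range(3)],0))
E
python3 snap.py a.npy
python3 -m creep '[[0.36,0,-0.002,0,0,0,0],[0.36,0,-0.004,0,0,0,0],[0.36,0,-0.004,0,0,0,0]]' | grep -E 'time|pos|wrist_f|force';python3 -m creep '[[0.36,0,-0.002,0,0,0,0],[0.36,0,-0.005,0,0,0,0],[0.36,0,-0.005,0,0,0,0]]' | grep -E 'time|pos|wrist_f|force'; python3 -m creep '[[0.36,0,-0.002,0,0,0,0],[0.36,0,-0.005,0,0,0,0],[0.36,0,-0.005,0,0,0,0]]' | grep -E 'time|pos|wrist_f|force'
python3 snap.py b.npy
python3 - <<'E'
import numpy as np,cv2
a,b=[np.load(f).mean(2).astype(np.float32) for f in("a.npy","b.npy")]
for n,(r0,r1,c0,c1) in dict(halves=(220,285,315,380),plate=(270,315,270,390)).items():
    print(n,cv2.phaseCorrelate(a[r0:r1,c0:c1],b[r0:r1,c0:c1]),np.abs(a-b)[r0:r1,c0:c1].mean())
E
```

```text
time_s: 22.63
tool_pos: [470.7, -115.5, 84.4]
wrist_force: [1.7, -6.3, 0.6]
finger_force: 3.3
time_s: 22.88
tool_pos: [470.1, -119.3, 84.2]
wrist_force: [0.2, -4.2, 3.0]
finger_force: 2.1
time_s: 23.13
tool_pos: [469.5, -123.6, 83.8]
wrist_force: [-0.2, -0.1, 0.2]
finger_force: 0.0
halves ((-0.007687251038554166, 0.010089332103603965), 1.0060649748753618) 0.6191715
plate ((0.07082166716479321, 0.49373983205961025), 1.0157714826089363) 0.8738889
```

```bash
python3 - <<'E'
import numpy as np,cv2
a,b=[np.load(f).mean(2).astype(np.float32) for f in("a.npy","b.npy")]
r0,r1,c0,c1=222,250,318,350
print(cv2.phaseCorrelate(a[r0:r1,c0:c1],b[r0:r1,c0:c1]),np.abs(a-b)[r0:r1,c0:c1].mean(),np.abs(a-b)[100:140,300:340].mean())
E
for r in 1; do
python3 -m creep '[[0.36,0,0.004,0,0,0,0]]' | grep -E 'pos|wrist_f'
python3 -m creep '[[0.36,0,0.004,0,0,0,0]]' | grep -E 'pos|wrist_f'
python3 -m creep '[[0.36,0,0.004,0,0,0,0]]' | grep -E 'pos|wrist_f'
python3 -m creep '[[0.36,0,0.003,0,0,0,0]]' | grep -E 'pos|wrist_f'
python3 -m creep '[[0.36,0,0.003,0,0,0,0]]' | grep -E 'pos|wrist_f'
done
```

```text
((-0.04065310661199106, -0.01644850010059784), 1.0053783847639959) 0.54005456 0.51965284
tool_pos: [469.4, -120.8, 83.9]
wrist_force: [-0.2, -5.7, -1.2]
tool_pos: [469.4, -116.9, 83.9]
wrist_force: [-1.0, -7.1, -1.4]
tool_pos: [469.3, -113.2, 83.9]
wrist_force: [-0.9, -8.3, -2.9]
tool_pos: [469.2, -110.6, 83.9]
wrist_force: [-0.7, -10.7, -3.3]
tool_pos: [469.2, -108.1, 83.8]
wrist_force: [-1.0, -11.4, -3.0]
```

The reload starts well under the driving force, and the jaw image shift is ≤0.04 px. The jaw therefore held, and the knob's spring-back is transmission wind-up. I'll ease off again, open and lift away.

```bash
python3 -m creep '[[0.36,0,-0.004,0,0,0,0],[0.36,0,-0.008,0,0,0,0],[0.36,0,-0.012,0,0,0,0],[0.36,0,-0.015,0,0,0,0],[0.36,0,-0.017,0,0,0,0],[0.36,0,-0.017,0,0,0,0]]' | grep -E 'pos|wrist_f|finger'
python3 -m creep '[[0.45,0,0,0,0,0,0],[0.6,0,0,0,0,0,0],[0.8,0,0,0,0,0,0],[1,0,0,0,0,0,0],[1,0,0,0,0,0,0],[1,0,0,0,0,0,0]]' | grep -E 'pos|wrist_f|finger'
python3 -m creep '[[1,0,0,-0.015,0,0,0],[1,0,0,-0.045,0,0,0],[1,0,0,-0.08,0,0,0],[1,0,0,-0.115,0,0,0],[1,0.03,0,-0.13,0,0,0],[1,0.03,0,-0.13,0,0,0]]' | grep -E 'time|pos|wrist_f|finger'
python3 - <<'E'
from h import *
w=camera("wrist")[:,:,::-1];s=camera("side")[195:315,210:390,::-1]
c=np.zeros((360,480*0+790,3),np.uint8);a=cv2.resize(camera("top")[145:275,270:380,::-1],(305,360),interpolation=cv2.INTER_CUBIC);b=cv2.resize(s,(485,323),interpolation=cv2.INTER_CUBIC)
c[:,:305]=a;c[:323,305:]=b;cv2.imwrite("pics/final.png",cv2.convertScaleAbs(c,alpha=1.7,beta=10))
E
```

```text
tool_pos: [469.9, -122.6, 84.1]
wrist_force: [0.7, -2.5, 0.3]
finger_gap: 30.4
finger_force: 1.1
tool_pos: [469.8, -122.6, 84.0]
wrist_force: [-0.2, 0.0, 1.0]
finger_gap: 85.4
finger_force: 0.0
time_s: 25.2
tool_pos: [438.2, -123.7, 217.2]
wrist_force: [-1.2, -0.2, -0.4]
finger_gap: 85.3
finger_force: 0.0
```

View pics/final.png

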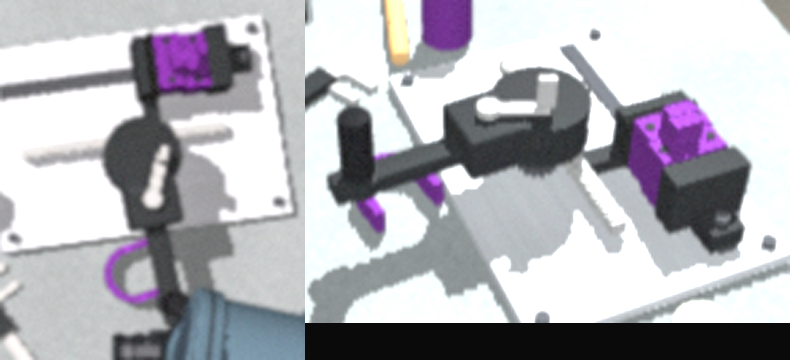

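The final view shows the halves closed together and upright between jaw and stop (top crop (180,62), side crop (685,140)). The lever is on tighten, the clip is in place, and the gripper is clear.

```bash
python3 -c "
from workcell import *
print(job_done())"
```

```text
the job is handed in; nothing more can be done
None
```

The job is handed in: the lever was nudged to tighten, the handle freewheeled back to its rear stop at about 3 N, and the halves stand clamped upright at roughly 70 N (estimated from about 15 N at the knob), with the gripper clear and no bystander touched.

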